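# Seat a roller in the vee cradle and clamp it

## Task

Roll the loose metal roller up the sloping apron of the jig and over its edge so that it drops into the vee cradle; do not lift it. Slide it gently along the vee until its end is fully home against the upright end stop, and let go so that it lies centred by itself. Then swing the clamp arm down onto the roller and press it firmly but gently so that its rubber pad grips, leave it so, and keep the other things on the bench undisturbed.

Things in the scene. Friction and masses are not known exactly. Their poses are not given: they have to be found in the camera images.
- jig: Fixed aluminium jig on a plywood base 205 x 200 x 12 mm. Origin on the bench under the vee's middle; y runs along the vee towards the end stop, x from the apron across the vee to the clamp hinge (roughly away from the robot), z up. The 90-degree vee spans y -60 to +60 mm, bottom line at x 0, z 20 mm, far face up to x +30, z 50. Its -y end is open: only the base (top z 12 mm) lies beyond.
- vee_edge (a point): Middle of the edge between apron and vee (jig x -15.5, y 0, z 35.5 mm): the near vee face goes down from it, the apron slopes down from it towards the robot at 0.09 rad. The apron is 190 mm wide in y.
- lip (a point): Middle of the top of the low lip at the apron's low end nearest the robot (jig x -93.5, y 0, z 36 mm; the lip is 5 mm thick and 190 mm long in y). It keeps the roller from rolling off. Push the roller from here at about its mid-height, tool tips just above the lip: a push on its upper half wedges it.
- roller: Loose plain steel tube, capped at both ends, 36 mm diameter, 150 mm long, 0.3-0.6 kg. Origin at its centre, y along its length, on the jig's y (x, z turn as it rolls). Starts on the apron against the lip, 12-28 mm short of the stop's face in y; rolls back if let go on the apron. Seated: centre at jig x 0, z 45.5 mm; home: jig y -15, its free end 30 mm out of the vee's open end, at y -90.
- stop (a point): Fixed upright steel end stop at the vee's +y end, 50 mm wide in x, 8 mm thick, top at z 64 mm. The point is the middle of the face that the roller's end must touch (jig x 0, y +60, z 38 mm).
- vee_mid (a point): Point on the seated roller's axis at mid-length of the vee (jig 0, 0, 45.5 mm).
- clamp_hinge (a point): Middle of the clamp arm's hinge pin (parallel to the jig's y axis), at jig x +62, y 0, z 79.5 mm.
- clamp_grip (a point): Middle of the clamp arm's black grip, a round sleeve 18 mm in diameter and 40 mm long along the arm, 105 mm from the hinge pin. It can be pinched from above across the jig's y.
- clamp (a joint): Angle of the clamp arm (rad): 0 is level, reaching from the hinge towards the robot with the pad just on the seated roller; 1.45 is fully open, nearly upright. It starts at 1.1 to 1.4. The hinge is stiff (0.35 Nm): the arm stays where it is left, and takes about 3 to 4 N at the grip to move.
- clamp_pad (a point): Rubber pad under the clamp arm, 16 x 16 x 10 mm, 62 mm from the hinge pin. The point is the middle of its pressing face, 16 mm below the arm's centre line. Pressed down at the grip with 8 to 18 N in all, the pad bites and the stiff hinge then keeps it pressing (about 6 N); merely laid on the roller it does not grip, and over 20 N at the grip crushes.
- short_roller: Bystander: white plastic roller standing upright, 32 mm in diameter, 70 mm high. Origin under its foot.
- jar: Bystander: amber glass jar, 52 mm in diameter, 75 mm high. Origin under its foot.
- screwdriver: Bystander: screwdriver lying on the bench beside the jig. Origin under its middle.
Things that resemble listed ones, but are neither listed nor needed, are in the scene too. There is more than one size of the roller; the job needs the smallest.

How it is judged:
By the outcome, as a careful person would: the job done as asked, in the order asked, and still so for the second after the job is handed in, with the robot touching nothing.
It also fails if it takes over 64 s, if anything falls off the work surface, if the arm or the gripper's body presses on something with over 40 N, if the wrist force passes 120 N, or if a joint passes its speed limit or range.

## Robot

A 6-joint arm with a two-finger parallel gripper is mounted at the origin on the work surface. World frame = base frame: x ahead of the robot, y to its left, z up, the work surface at z = 0. Lengths are in m, angles in degrees, forces in N, time in s.
With the tool pointing down it reaches from about 0.4 to 0.825 m from the base axis. Payload 7 kg.
Tool frame: the origin (TCP) lies between the finger pads, 19 mm behind the fingertips; this is the grasp point; z points along the fingers, y is the line along which they close (so a half turn about z gives the same grasp; the last joint's range is limited). The gripper opens to 88 mm and grips with 3 to 60 N. Pads are 19 mm wide; open, the fingers measure 130 mm over their backs; the gripper's body (78 mm by 193 mm) begins 47 mm behind the grasp point.
Start: joints at [-59.525, 20.546, 0.682, 0, -70.136, -16.507], TCP at [0.163, -0.655, 0.245] pointing down, gripper open.
Joint ranges: [-176.03, 176.03], [-82.01, 121.73], [-58.28, 71.71], [-173.87, 95.51], [-174.79, -0.11], [-173.66, 173.66]. Speed limits (degrees/s): [136.94, 136.94, 172.46, 180, 180, 180].

## Interface

Orientations are given as [roll, pitch, yaw] about the fixed x, y, z axes, in that order (R = Rz(yaw) Ry(pitch) Rx(roll)).
In Python, from plant import ctrl gives the robot as it stands. The module is installed in compiled form; this text tells all that it offers.
- The arm moves only by the tool send_rows, never from a script. Its argument "plan" is a list that holds one entry, the list of rows, each a list of 6 numbers: the shift along the tool's x, y, z in normalised numbers (1 is 100 cm), then the turn, a rotation vector about the tool's x, y, z in a scale on which 1.0 is 2 pi rad. A call has 1 to 8 rows; each row is the pose to reach, as a shift and turn from the pose commanded when the call began, along the tool's axes at that moment; what a row does not reach only later rows make up. A row lasts 1/12 s, in which the tool goes at most 41.7 mm and 7.16 degrees, less where a joint would pass 70% of its speed; a pose out of reach is approached as far as the arm can. Shift and turn numbers lie between -1 and 1, and a call with a number outside is refused. A call with a gripper value outside its range is refused whole. "fingers" is the opening, from 0 (shut) to 1 (fully open), set as the call begins (left out, the last holds). The fingers move at their own pace and stop on an object; the grip force is fixed at half the most. Time passes only in rows, so rows that repeat a pose let the fingers close. It gives the time, the measured TCP pose, the force, the opening and the grip force at its end, in the units of the state.
- ctrl.get_obs(): the state, without advancing time (a new reading comes with each control period).
- ctrl.snapshot(name): name is "scene" or "side" or "wrist"; returns a dict with "img" (400x640x3 uint8, red, green, blue), "K" (3x3 intrinsics, pixels), "k1" (the pictures are not rectified: a ray, as slopes to the right and down, at radius r is drawn at 1 + k1 r^2 times it, then the intrinsics apply), "pose" (4x4, takes a point from camera to world coordinates). Camera axes: x right, y down, z forward; pixel columns grow to the right and rows downward; lengths in m; the calibration is good to about 2 mm. A picture is of the moment at which its call begins. There is no depth.
- ctrl.close_job(): hands the job in; it is judged then, once.
The state is a dict: "clock": time; "joint_pos": joint angles; "qvel": joint speeds; "tau": joint torques, N m; "tool_pos": TCP position; "orientation": TCP orientation; "force": force on the tool from outside, world axes, zero at the start; "moment": the same for the moment, N m; "opening": finger opening in m; "gripper_force": force on a finger pad.
Only numpy, scipy, OpenCV 4.12 (cv2) and the standard library are available. Lean on these libraries where they do the work, as an engineer would, in place of code of your own. Each camera call takes 0.05 s, during which the arm holds its last target. There are 200 camera calls.

## Working session

There is one attempt and no reset: what is moved stays moved. The work goes in short steps, Python scripts to look and compute and a tool call to move; the robot and the scene stay as the last step left them, time stands still between calls to the robot, and variables do not carry over. Pictures are saved under pics/ and viewed, at most 10 in all, crops included, and the job is handed in when it is done.

Besides the shell and the picture viewer there is one more tool, called after "Emit:" as a command line: name --argument value ..., lists and objects as JSON in quotes. send_rows: Moves the arm, as the interface text tells. Its arguments: {"type":"object","properties":{"plan":{"type":"array","items":{"type":"array","items":{"type":"array","items":{"type":"number"}}}},"fingers":{"type":"number"}},"required":["plan"]}

```bash
mkdir -p pics; cat > h.py <<'E'
import numpy as np, cv2
from plant import ctrl
from scipy.spatial.transform import Rotation as R
def snap(n,f):
    s=ctrl.snapshot(n); cv2.imwrite(f'pics/{f}.png',s['img'][:,:,::-1]); np.savez(f'pics/{f}.npz',**{k:np.array(v) for k,v in s.items()}); return s
def load(f): return dict(np.load(f'pics/{f}.npz'))
def ray(s,u,v):
    k=float(s['k1']); d=cv2.undistortPoints(np.array([[[u,v]]],float),s['K'],np.array([k,0,0,0,0.]))[0,0] if 0 else None
    K=s['K']; p=np.array([(u-K[0,2])/K[0,0],(v-K[1,2])/K[1,1]]); q=p.copy()
    for _ in range(20): q=p/(1+k*(q@q))
    T=s['pose']; return T[:3,3],T[:3,:3]@np.array([q[0],q[1],1])
def onz(s,u,v,z):
    o,d=ray(s,u,v); return o+d*(z-o[2])/d[2]
def proj(s,P):
    T=s['pose']; c=T[:3,:3].T@(np.array(P)-T[:3,3]); q=c[:2]/c[2]; q=q*(1+float(s['k1'])*(q@q)); return s['K'][:2,:2]@q+s['K'][:2,2]
def tri(s1,p1,s2,p2):
    o1,d1=ray(s1,*p1);o2,d2=ray(s2,*p2)
    A=np.stack([d1,-d2],1); t=np.linalg.lstsq(A,o2-o1,rcond=None)[0]
    a,b=o1+d1*t[0],o2+d2*t[1]; return (a+b)/2,np.linalg.norm(a-b)
def st():
    o=ctrl.get_obs(); print({k:np.round(o[k],4).tolist() for k in ('clock','joint_pos','tool_pos','orientation','force','opening','gripper_force')})
E
python3 - <<'E'
from h import *
for n in ('scene','side','wrist'):
    s=snap(n,n+'0'); print(n,s['pose'].round(3).tolist(),s['K'].round(1).tolist(),s['k1'])
st()
E
```

```text
scene [[0.86, 0.413, -0.298, 0.797], [0.509, -0.681, 0.526, -0.367], [0.014, -0.605, -0.796, 0.838], [0.0, 0.0, 0.0, 1.0]] [[362.7, 0.0, 319.8], [0.0, 362.7, 201.4], [0.0, 0.0, 1.0]] 0.015916742227257384
side [[-0.709, -0.352, 0.611, 0.036], [-0.705, 0.345, -0.62, 0.626], [0.008, -0.87, -0.492, 0.469], [0.0, 0.0, 0.0, 1.0]] [[399.3, 0.0, 317.1], [0.0, 399.3, 195.9], [0.0, 0.0, 1.0]] -0.09405123040896936
wrist [[-0.241, 0.929, 0.282, 0.087], [0.971, 0.23, 0.071, -0.673], [0.001, 0.291, -0.957, 0.383], [0.0, 0.0, 0.0, 1.0]] [[298.1, 0.0, 315.6], [0.0, 298.1, 196.5], [0.0, 0.0, 1.0]] -0.050212588152844025
{'clock': 0.15, 'joint_pos': [-59.5261, 20.5801, 0.6465, -0.0126, -70.1353, -16.5075], 'tool_pos': [0.1628, -0.6547, 0.2447], 'orientation': [179.9306, -0.0082, -166.0379], 'force': [0.5391, 0.1229, 0.3101], 'opening': 0.0874, 'gripper_force': 0.0}
```

View pics/scene0.png

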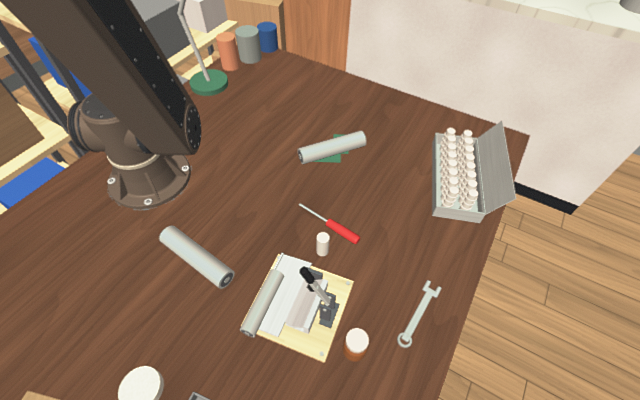

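View pics/side0.png

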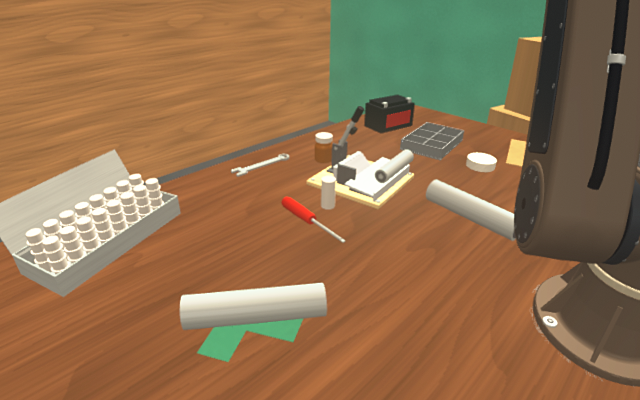

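The scene view shows three rollers: one on the jig apron (263,303), one on the bench at (197,257), and one on the green cloth at (332,148). The one on the apron is the smallest and lies against the lip, so it fits. The side view shows the jig at about (365,175). I'll confirm in an enlarged crop.

```bash
python3 - <<'E'
from h import *
a=cv2.imread('pics/scene0.png')[245:365,225:385]; b=cv2.imread('pics/side0.png')[95:215,290:450]
c=np.vstack([cv2.resize(x,None,fx=2.5*2,fy=2.5*2,interpolation=cv2.INTER_CUBIC)[:, :] for x in (a,b)])
c=np.vstack([cv2.resize(a,(800,600),interpolation=cv2.INTER_CUBIC)])
cv2.imwrite('pics/c1.png',c); cv2.imwrite('pics/c2.png',cv2.resize(b,(800,600),interpolation=cv2.INTER_CUBIC))
E
```

```text
(no output)
```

View pics/c1.png

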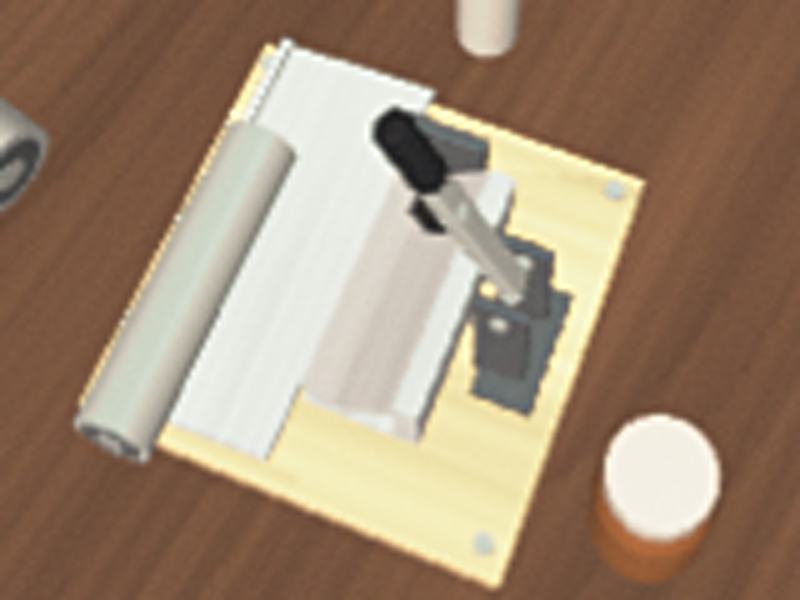

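View pics/c2.png

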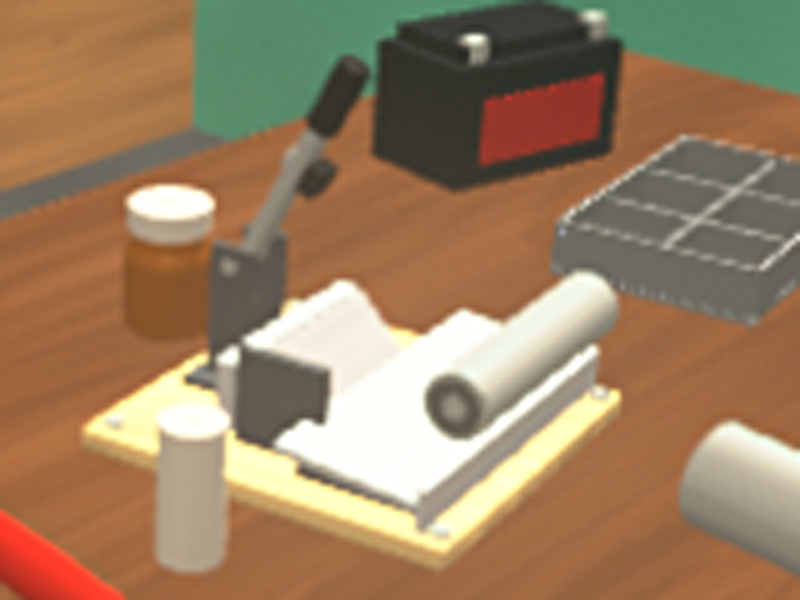

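The apron roller is the small one. The stop plate is at the end by the short_roller and screwdriver, and the clamp arm stands open. Now I'll ray-cast the jig features and fit the jig frame.

```bash
cat > jig.py <<'E'
from h import *
def fit(W,J):
    W=np.array(W)[:,:2];J=np.array(J)[:,:2];wm,jm=W.mean(0),J.mean(0)
    H=(J-jm).T@(W-wm); a=np.arctan2(H[0,1]-H[1,0],H[0,0]+H[1,1]); c,s=np.cos(a),np.sin(a);Rm=np.array([[c,-s],[s,c]])
    t=wm-Rm@jm; return a,t,(W-(J@Rm.T+t))
E
python3 - <<'E'
from jig import *
sc,sd=load('scene0'),load('side0')
f=lambda x,y:(225+x/5-.4,245+y/5-.4)
g=lambda x,y:(290+x/5-.4,95+y/5-.4)
pts=[(f(435,92),(-15.5,95,35.5)),(f(268,459),(-15.5,-95,35.5)),(f(287,40),(-91,95,36)),(f(515,180),(35,60,50)) ]
W=[onz(sc,*p,j[2]/1e3) for p,j in pts]; J=[np.array(j)/1e3 for p,j in pts]
a,t,r=fit(W[:3],J[:3]); print('scene',np.degrees(a),t,(r*1e3).round(1).tolist())
c,s=np.cos(a),np.sin(a);Rm=np.array([[c,-s],[s,c]])
inv=lambda P:np.r_[Rm.T@(P[:2]-t),P[2]]*1e3
for n,q,z in [('base far+y',f(645,180),12),('base far-y',f(500,588),12),('base near+y',f(268,44),12),('veetop+y',f(515,180),50),('veetop-y',f(418,415),50),('roller -y end top rim',f(115,440),50)]:
    print(n,inv(onz(sc,*q,z/1e3)).round(1))
P=[]
for n,p,q in [('base far+y',f(645,180),None),('grip ctr',f(410,150),g(338,97)),('hinge arm root?',f(515,285),g(258,235)),('lip end+y',f(287,40),g(425,500)),('grip tip',f(388,118),g(353,65)),('grip root',f(432,188),g(325,132))]:
    if q:
        X,e=tri(sc,p,sd,q); print(n,inv(X).round(1),'err',round(e*1e3,1),'reproj',)
G=tri(sc,f(410,150),sd,g(338,97))[0]; gi=inv(G); print('clamp angle',np.arctan2(gi[2]-79.5,62-gi[0]),np.hypot(gi[2]-79.5,62-gi[0]))
for n,q in [('roller +y end centre',g(453,405))]: print(n,inv(onz(sd,*q,.048)).round(1))
E
```

```text
scene 9.74458182746533 [ 0.60563442 -0.10214942] [[2.1, 0.3], [-0.1, 0.3], [-1.9, -0.6]]
base far+y [95.7 99.2 12. ]
base far-y [  94.7 -102.1   12. ]
base near+y [-108.2  100.7   12. ]
veetop+y [41.2 59.  50. ]
veetop-y [ 39.7 -58.3  50. ]
roller -y end top rim [ -76.8 -114.5   50. ]
grip ctr [ 13.2   1.  172.2] err 0.9 reproj
hinge arm root? [60.8 -4.9 88.5] err 4.8 reproj
lip end+y [-95.7  96.9  30.5] err 2.3 reproj
grip tip [  4.2   3.  190.1] err 0.6 reproj
grip root [ 22.9  -2.8 151.8] err 3.3 reproj
clamp angle 1.0867282744599431 104.76666120663677
roller +y end centre [-77.7  35.2  48. ]
```

```bash
cat >> jig.py <<'E'
import json,os
JP=json.load(open('jp.json')) if os.path.exists('jp.json') else dict(a=9.74,t=[.6056,-.1025])
def axes():
    a=np.radians(JP['a']);c,s=np.cos(a),np.sin(a);return np.array([[c,-s,0],[s,c,0],[0,0,1]]),np.r_[JP['t'],0]
def toW(p): A,t=axes(); return A@(np.array(p)/1e3)+t
def toJ(P): A,t=axes(); return A.T@(np.array(P)-t)*1e3
def where():
    o=ctrl.get_obs(); A,t=axes(); print('t',round(o['clock'],2),'jig',toJ(o['tool_pos']).round(1),'rpy',np.round(o['orientation'],2),'Fjig',(A.T@np.array(o['force'])).round(1),'open',round(o['opening'],4),'gf',round(o['gripper_force'],1),'j',np.round(o['joint_pos'],1)); return o
def go(p,tilt=0,extra=0):
    """row to TCP at jig p (mm); tool y=+jig y, x=-jig x; tilt = turn about tool y (deg, - leans body to robot)"""
    o=where(); A,_=axes(); R0=R.from_euler('xyz',o['orientation'],degrees=True)
    Rt=R.from_matrix(A)*R.from_euler('xyz',[180,0,180+extra],degrees=True)*R.from_euler('y',tilt,degrees=True)
    d=R0.inv().apply(toW(p)-np.array(o['tool_pos']))*100; r=(R0.inv()*Rt).as_rotvec(degrees=True)
    print('row',d.round(2).tolist()+r.round(2).tolist(),'rows>=',np.ceil(max(np.linalg.norm(d)/4.17,np.linalg.norm(r)/7.16)))
E
python3 -c "
from jig import *
go([-130,-40,190])"
```

```text
t 0.15 jig [-529.8 -469.4  244.7] rpy [ 1.7993e+02 -1.0000e-02 -1.6604e+02] Fjig [0.6 0.  0.3] open 0.0874 gf 0.0 j [-59.5  20.6   0.6  -0.  -70.1 -16.5]
row [-43.04, 39.87, 5.51, 0.07, -0.01, 4.22] rows>= 15.0
```

The rows are not in the units I measure in: shifts go in shares of 100 cm and turns go in shares of 2 pi rad. I convert before sending: -43 cm is -0.43, 39.9 cm is 0.399, 4.2 degrees is 0.0117.

Emit:
send_rows --plan '[[[-0.43, 0.399, 0.055, 0, 0, 0.0117], [-0.43, 0.399, 0.055, 0, 0, 0.0117], [-0.43, 0.399, 0.055, 0, 0, 0.0117], [-0.43, 0.399, 0.055, 0, 0, 0.0117], [-0.43, 0.399, 0.055, 0, 0, 0.0117], [-0.43, 0.399, 0.055, 0, 0, 0.0117], [-0.43, 0.399, 0.055, 0, 0, 0.0117], [-0.43, 0.399, 0.055, 0, 0, 0.0117]]]' --fingers 1

```text
clock: 0.82
tool_pos: [0.345, -0.3754, 0.2141]
orientation: [-180.0, 0.0, -170.2]
force: [1.6, -0.6, 0.8]
opening: 0.0879
gripper_force: 0.0
```

```bash
python3 -c "
from jig import *
go([-130,-40,190])"
```

```text
t 0.82 jig [-303.  -224.9  214.1] rpy [-1.8000e+02  1.0000e-02 -1.7025e+02] Fjig [ 1.5 -0.8  0.8] open 0.0879 gf 0.0 j [-25.3   6.3 -22.5  -0.  -61.2 -54.9]
row [-17.3, 18.48, 2.41, -0.0, 0.01, 0.01] rows>= 7.0
```

Converted, 18.5 cm is 0.185, -17.3 cm is -0.173.

Emit:
send_rows --plan '[[[-0.173, 0.185, 0.024, 0, 0, 0], [-0.173, 0.185, 0.024, 0, 0, 0], [-0.173, 0.185, 0.024, 0, 0, 0], [-0.173, 0.185, 0.024, 0, 0, 0], [-0.173, 0.185, 0.024, 0, 0, 0], [-0.173, 0.185, 0.024, 0, 0, 0], [-0.173, 0.185, 0.024, 0, 0, 0], [-0.173, 0.185, 0.024, 0, 0, 0]]]'

```text
clock: 1.48
tool_pos: [0.4846, -0.1634, 0.1897]
orientation: [180.0, -0.0, -170.0]
force: [-0.6, -0.9, 0.4]
opening: 0.0876
gripper_force: 0.0
```

```bash
python3 - <<'E'
from jig import *
go([-130,-40,190])
snap('wrist','w1')
E
```

```text
t 1.48 jig [-129.5  -39.6  189.7] rpy [ 1.7999e+02 -5.0000e-02 -1.7001e+02] Fjig [-0.7 -0.7  0.4] open 0.0876 gf 0.0 j [  3.4   7.8 -24.3  -0.  -58.  -83.4]
row [0.05, -0.04, -0.03, 0.01, -0.05, 0.25] rows>= 1.0
```

View pics/w1.png

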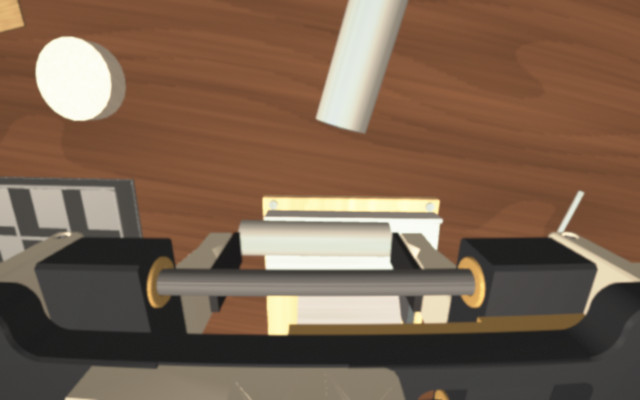

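The wrist view shows the base's near corners at (263,197) and (439,198). The lip ends are at about (264,212) and (442,217). The roller spans columns 240–391 in rows 221–255.

```bash
python3 - <<'E'
from jig import *
s=load('w1')
for n,u,v,z in [('b',263,197,12),('b',439,198,12),('lipA',265,211,36),('lipB',442,217,36),('rol-',240,238,48),('rol+',391,238,48),('rolback',315,221,50)]: print(n,toJ(onz(s,u,v,z/1e3)).round(1))
E
```

```text
b [-111.   -97.7   12. ]
b [-110.6   99.1   12. ]
lipA [-103.   -91.9   36. ]
lipB [-97.   94.5  36. ]
rol- [ -77.6 -117.    48. ]
rol+ [-78.3  38.7  48. ]
rolback [-97.7 -39.7  50. ]
```

```bash
python3 - <<'E'
import json
from h import np
a=np.radians(9.74); t=np.array([.6056,-.1025])-.002*np.array([np.cos(a),np.sin(a)])
json.dump(dict(a=9.74,t=t.tolist()),open('jp.json','w'))
E
python3 -c "
from jig import *
go([-122,-40,60],-10)"
```

```text
t 1.53 jig [-128.5  -40.6  189.9] rpy [ 1.7999e+02 -5.0000e-02 -1.7009e+02] Fjig [-0.6 -0.3  0.3] open 0.0878 gf 0.0 j [  3.3   7.7 -24.3  -0.  -58.  -83.3]
row [-0.67, 0.05, 12.99, 0.02, -10.05, 0.17] rows>= 4.0
```

Converted, 13 cm is 0.13, 12.5 cm is 0.125, -10 degrees is -0.0278.

Emit:
send_rows --plan '[[[0, 0, 0.04, 0, -0.0139, 0], [0, 0, 0.08, 0, -0.0278, 0], [-0.006, 0, 0.115, 0, -0.0278, 0.0006], [-0.006, 0, 0.125, 0, -0.0278, 0.0006], [-0.007, 0, 0.13, 0, -0.0278, 0.0006], [-0.007, 0, 0.13, 0, -0.0278, 0.0006]]]'

```text
clock: 2.03
tool_pos: [0.4897, -0.1654, 0.0595]
orientation: [180.0, 9.9, -170.5]
force: [0.1, -0.0, 0.5]
opening: 0.0875
gripper_force: 0.0
```

```bash
python3 -c "
from jig import *
go([-105,-40,59],-10)
go([-46,-40,64.5],-10)
snap('side','s2')"
```

```text
t 2.03 jig [-122.9  -42.4   59.5] rpy [ 179.98    9.88 -170.51] Fjig [ 0.1 -0.   0.5] open 0.0875 gf 0.0 j [  2.1  13.7 -38.1  -2.7 -28.4 -80.4]
row [-1.75, 0.25, 0.35, -0.02, -0.12, -0.25] rows>= 1.0
t 2.03 jig [-122.9  -42.4   59.5] rpy [ 179.98    9.88 -170.51] Fjig [ 0.1 -0.   0.5] open 0.0875 gf 0.0 j [  2.1  13.7 -38.1  -2.7 -28.4 -80.4]
row [-7.66, 0.27, 0.82, -0.02, -0.12, -0.25] rows>= 2.0
```

Converted, -3 cm is -0.03, -2.7 cm is -0.027, -0.3 degrees is -0.0008.

Emit:
send_rows --plan '[[[-0.006, 0.001, 0.001, 0, -0.0003, -0.0008], [-0.011, 0.003, 0.002, 0, -0.0003, -0.0008], [-0.015, 0.003, 0.003, 0, -0.0003, -0.0008], [-0.018, 0.003, 0.0035, 0, -0.0003, -0.0008], [-0.021, 0.003, 0.0035, 0, -0.0003, -0.0008], [-0.024, 0.003, 0.004, 0, -0.0003, -0.0008], [-0.027, 0.003, 0.004, 0, -0.0003, -0.0008], [-0.03, 0.003, 0.004, 0, -0.0003, -0.0008]]]'

```text
clock: 2.75
tool_pos: [0.5179, -0.1565, 0.0617]
orientation: [-180.0, 9.9, -170.1]
force: [-10.3, -2.4, 8.1]
opening: 0.0874
gripper_force: 5.0
```

```bash
python3 -c "
from jig import *
go([-46,-40,64.5],-10)
snap('side','s3')
a=cv2.imread('pics/s3.png')[95:215,290:450]
cv2.imwrite('pics/s3c.png',cv2.resize(a,(800,600),interpolation=cv2.INTER_CUBIC))"
```

```text
t 2.75 jig [-93.6 -38.4  61.7] rpy [-180.      9.89 -170.14] Fjig [-10.5  -0.6   8.1] open 0.0874 gf 5.0 j [  3.1  15.4 -35.3  -2.3 -29.6 -81.3]
row [-4.74, -0.17, 0.54, 0.02, -0.11, 0.11] rows>= 2.0
```

View pics/s3c.png

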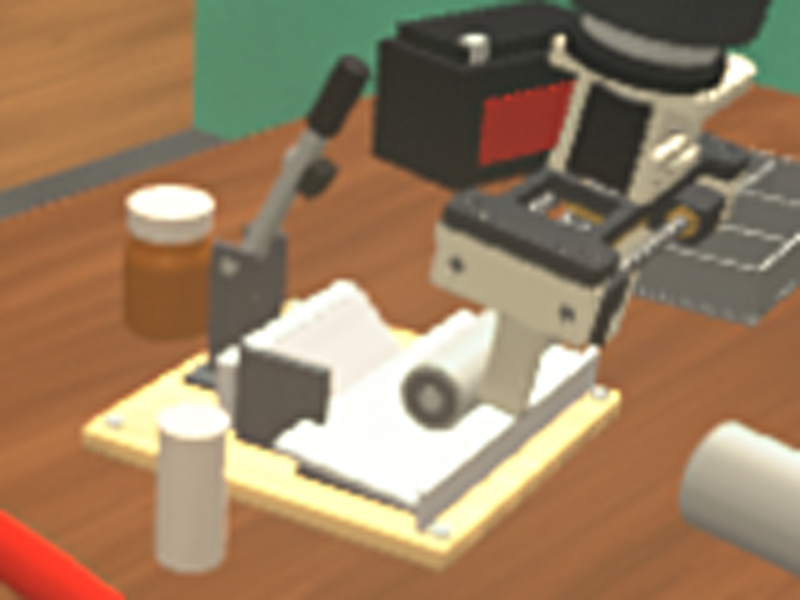

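The roller is moving up the apron parallel to the lip, and both fingers clear the lip. I'll continue.

Converted, -2.4 cm is -0.024, -2.1 cm is -0.021.

Emit:
send_rows --plan '[[[-0.003, 0, 0, 0, 0, 0], [-0.006, 0, 0.0005, 0, 0, 0], [-0.009, 0, 0.001, 0, 0, 0], [-0.012, 0, 0.001, 0, 0, 0], [-0.015, 0, 0.0015, 0, 0, 0], [-0.018, 0, 0.002, 0, 0, 0], [-0.021, 0, 0.002, 0, 0, 0], [-0.024, 0, 0.0025, 0, 0, 0]]]'

```text
clock: 3.47
tool_pos: [0.5414, -0.1525, 0.0636]
orientation: [-180.0, 9.9, -170.1]
force: [-11.6, -1.2, 11.3]
opening: 0.0873
gripper_force: 6.3
```

```bash
python3 -c "
from jig import *
go([-46,-40,64.5],-10)"
```

```text
t 3.47 jig [-69.8 -38.4  63.6] rpy [-179.99    9.87 -170.15] Fjig [-11.7   0.8  11.3] open 0.0873 gf 6.3 j [  3.5  16.8 -32.6  -2.1 -30.7 -81.9]
row [-2.36, -0.16, 0.32, 0.01, -0.13, 0.11] rows>= 1.0
```

Converted, -2 cm is -0.02, -1.8 cm is -0.018.

Emit:
send_rows --plan '[[[-0.003, 0, 0.0005, 0, 0, 0], [-0.006, 0, 0.001, 0, 0, 0], [-0.009, 0, 0.0015, 0, 0, 0], [-0.012, 0, 0.002, 0, 0, 0], [-0.014, 0, 0.0025, 0, 0, 0], [-0.016, 0, 0.0025, 0, 0, 0], [-0.018, 0, 0.003, 0, 0, 0], [-0.02, 0, 0.0035, 0, 0, 0]]]'

```text
clock: 4.13
tool_pos: [0.5637, -0.1487, 0.0637]
orientation: [-180.0, 10.1, -170.1]
force: [-3.5, 0.2, 2.7]
opening: 0.0877
gripper_force: 1.7
```

```bash
python3 -c "
from jig import *
go([-46,-40,64.5],-10)"
```

```text
t 4.13 jig [-47.1 -38.4  63.7] rpy [-179.96   10.1  -170.12] Fjig [-3.5  0.8  2.7] open 0.0877 gf 1.7 j [  3.7  18.3 -30.4  -2.  -31.3 -82.3]
row [-0.12, -0.16, -0.06, -0.01, 0.1, 0.14] rows>= 1.0
```

Converted, -0.2 cm is -0.002, -0.1 cm is -0.001.

Emit:
send_rows --plan '[[[-0.001, 0, 0, 0, 0, 0], [-0.002, 0, 0, 0, 0, 0], [-0.002, 0, 0, 0, 0, 0]]]'

```text
clock: 4.38
tool_pos: [0.5666, -0.1482, 0.064]
orientation: [-179.9, 10.2, -170.1]
force: [-0.2, -0.6, 1.5]
opening: 0.088
gripper_force: 0.0
```

```bash
python3 -c "
from jig import *
go([-75,-38,75],-10)
snap('side','s4');snap('scene','s4b')
a=cv2.imread('pics/s4.png')[110:200,330:430];b=cv2.imread('pics/s4b.png')[255:355,225:365]
cv2.imwrite('pics/s4c.png',np.hstack([cv2.resize(a,(400,360),interpolation=cv2.INTER_CUBIC),cv2.resize(b,(400,286),interpolation=cv2.INTER_CUBIC) if 0 else cv2.resize(b,(400,360))]))"
```

```text
t 4.38 jig [-44.2 -38.5  64. ] rpy [-179.95   10.19 -170.1 ] Fjig [-0.3 -0.5  1.5] open 0.088 gf 0.0 j [  3.8  18.5 -30.1  -2.  -31.3 -82.3]
row [2.84, 0.05, -1.63, -0.02, 0.19, 0.15] rows>= 1.0
```

View pics/s4c.png

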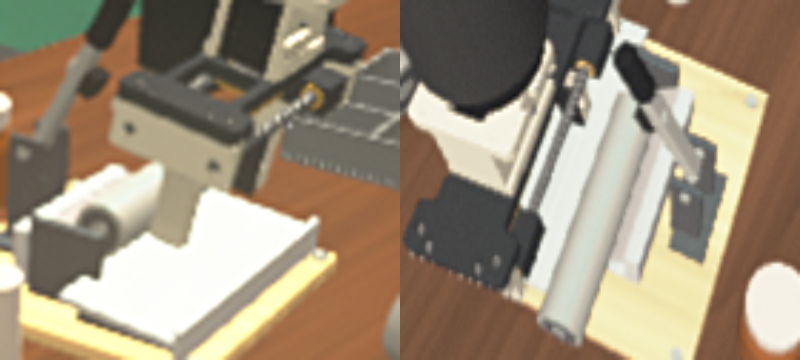

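The roller has dropped into the vee (left half: roller end behind the stop plate; right half: free end sticking out at the open side). I'll back off and go round to its free end.

Converted, -8 cm is -0.08, -5 cm is -0.05, 10 degrees is 0.0278.

Emit:
send_rows --plan '[[[0.015, 0, -0.005, 0, 0, 0], [0.03, 0, -0.02, 0, 0, 0], [0.04, 0, -0.05, 0, 0.0056, 0], [0.04, 0, -0.08, 0, 0.0139, 0], [0.04, 0, -0.08, 0, 0.0278, 0], [0.04, 0, -0.08, 0, 0.0278, 0]]]'

```text
clock: 4.98
tool_pos: [0.516, -0.1577, 0.1382]
orientation: [-179.9, 0.2, -170.1]
force: [1.8, -0.7, 0.4]
opening: 0.0875
gripper_force: 0.0
```

```bash
python3 -c "
from jig import *
go([0,-195,130])
s=load('scene0'); print('jar',toJ(onz(s,357,340,.075)).round(0))
s=load('s4b'); print('end top',toJ(onz(s,225+(570-400)*.35,255+330/3.6,.045)).round(0))"
```

```text
t 4.98 jig [-95.7 -39.2 138.2] rpy [-1.7985e+02  1.6000e-01 -1.7006e+02] Fjig [ 1.7 -1.   0.4] open 0.0875 gf 0.0 j [  3.9  13.3 -25.    0.2 -51.5 -84.1]
row [-9.51, -15.61, 0.88, -0.15, 0.16, 0.2] rows>= 5.0
jar [148. -53.  75.]
end top [  10. -111.   45.]
```

Converted, -15.6 cm is -0.156, -12 cm is -0.12, 0.2 degrees is 0.0006.

Emit:
send_rows --plan '[[[0, -0.04, 0, 0, 0, 0], [0, -0.08, 0, 0, 0, 0], [-0.01, -0.12, 0, 0, 0, 0], [-0.04, -0.156, 0.003, 0, 0, 0], [-0.08, -0.156, 0.006, 0, 0, 0.0006], [-0.095, -0.156, 0.009, 0, 0, 0.0006], [-0.095, -0.156, 0.009, 0, 0, 0.0006]]]'

```text
clock: 5.57
tool_pos: [0.636, -0.2952, 0.1243]
orientation: [-180.0, 0.1, -170.3]
force: [0.1, -0.2, 1.5]
opening: 0.0879
gripper_force: 0.0
```

```bash
python3 -c "
from jig import *
go([0,-195,60])"
```

```text
t 5.57 jig [  -0.7 -195.1  124.3] rpy [-1.7998e+02  7.0000e-02 -1.7035e+02] Fjig [ 0.1 -0.2  1.5] open 0.0879 gf 0.0 j [ -9.   27.9  -4.3  -0.  -57.7 -71.3]
row [-0.06, 0.01, 6.43, -0.02, 0.07, -0.09] rows>= 2.0
```

Converted, 6.4 cm is 0.064, 6 cm is 0.06.

Emit:
send_rows --plan '[[[0, 0, 0.03, 0, 0, 0], [0, 0, 0.06, 0, 0, 0], [0, 0, 0.064, 0, 0, 0], [0, 0.003, 0.064, 0, 0, 0], [0, 0.006, 0.064, 0, 0, 0], [0, 0.009, 0.064, 0, 0, 0], [0, 0.011, 0.064, 0, 0, 0], [0, 0.013, 0.064, 0, 0, 0]]]'

```text
clock: 6.23
tool_pos: [0.6319, -0.282, 0.0645]
orientation: [-179.9, 0.2, -170.3]
force: [-0.2, 0.1, -0.0]
opening: 0.0873
gripper_force: 0.0
```

```bash
python3 -c "
from jig import *
go([0,-155,60])"
```

```text
t 6.23 jig [  -2.4 -181.3   64.5] rpy [-179.91    0.24 -170.31] Fjig [-0.2  0.1 -0. ] open 0.0873 gf 0.0 j [ -7.9  30.4  -8.9   0.  -50.4 -72.4]
row [-0.24, 2.63, 0.45, -0.09, 0.24, -0.05] rows>= 1.0
```

Converted, 1.5 cm is 0.015, 1.3 cm is 0.013.

Emit:
send_rows --plan '[[[-0.002, 0, 0.006, 0, 0, 0], [-0.002, 0.003, 0.006, 0, 0, 0], [-0.002, 0.005, 0.006, 0, 0, 0], [-0.002, 0.007, 0.006, 0, 0, 0], [-0.002, 0.009, 0.006, 0, 0, 0], [-0.002, 0.011, 0.006, 0, 0, 0], [-0.002, 0.013, 0.006, 0, 0, 0], [-0.002, 0.015, 0.006, 0, 0, 0]]]'

```text
clock: 6.9
tool_pos: [0.6305, -0.267, 0.0566]
orientation: [-180.0, 0.1, -170.3]
force: [1.2, -2.5, -1.0]
opening: 0.0878
gripper_force: 1.2
```

```bash
python3 -c "
from jig import *
go([0,-155,60])"
```

```text
t 6.9 jig [  -1.3 -166.4   56.6] rpy [-1.7996e+02  1.0000e-01 -1.7034e+02] Fjig [ 0.8 -2.6 -1. ] open 0.0878 gf 1.2 j [ -6.7  30.4 -10.2   0.  -49.3 -73.7]
row [-0.12, 1.14, -0.34, -0.04, 0.1, -0.08] rows>= 1.0
```

Converted, 0.75 cm is 0.0075, 0.65 cm is 0.0065.

Emit:
send_rows --plan '[[[0, 0.0015, 0, 0, 0, 0], [0, 0.003, 0, 0, 0, 0], [0, 0.0045, 0, 0, 0, 0], [0, 0.0055, 0, 0, 0, 0], [0, 0.0065, 0, 0, 0, 0], [0, 0.0075, 0, 0, 0, 0]]]'

```text
clock: 7.4
tool_pos: [0.6293, -0.2596, 0.0567]
orientation: [-180.0, 0.1, -170.3]
force: [1.0, -2.1, -1.3]
opening: 0.0874
gripper_force: 1.2
```

Converted, 0.21 cm is 0.0021, 0.14 cm is 0.0014.

Emit:
send_rows --plan '[[[0, 0.0007, 0, 0, 0, 0], [0, 0.0014, 0, 0, 0, 0], [0, 0.0021, 0, 0, 0, 0]]]'

```text
clock: 7.65
tool_pos: [0.629, -0.2575, 0.0567]
orientation: [-180.0, 0.1, -170.3]
force: [0.2, -3.1, -0.9]
opening: 0.0873
gripper_force: 1.2
```

```bash
python3 -c "
from jig import *
go([0,-155,60])"
```

```text
t 7.65 jig [  -1.2 -156.8   56.7] rpy [-1.7996e+02  1.0000e-01 -1.7033e+02] Fjig [-0.3 -3.  -0.9] open 0.0873 gf 1.2 j [ -5.9  30.  -10.9   0.  -49.  -74.5]
row [-0.12, 0.18, -0.33, -0.04, 0.1, -0.07] rows>= 1.0
```

Converted, 0.18 cm is 0.0018, 0.12 cm is 0.0012.

Emit:
send_rows --plan '[[[0, 0.0006, 0, 0, 0, 0], [0, 0.0012, 0, 0, 0, 0], [0, 0.0018, 0, 0, 0, 0]]]'

```text
clock: 7.9
tool_pos: [0.6287, -0.2558, 0.0567]
orientation: [-180.0, 0.1, -170.3]
force: [0.0, -1.6, -1.0]
opening: 0.0877
gripper_force: 1.2
```

Converted, 0.1 cm is 0.001, 0.05 cm is 0.0005.

Emit:
send_rows --plan '[[[0, 0.0005, 0, 0, 0, 0], [0, 0.001, 0, 0, 0, 0]]]'

```text
clock: 8.07
tool_pos: [0.6285, -0.2548, 0.0567]
orientation: [-180.0, 0.1, -170.3]
force: [1.0, -2.7, -1.9]
opening: 0.0878
gripper_force: 1.2
```

Converted, 0.1 cm is 0.001, 0.05 cm is 0.0005.

Emit:
send_rows --plan '[[[0, 0.0005, 0, 0, 0, 0], [0, 0.001, 0, 0, 0, 0]]]'

```text
clock: 8.23
tool_pos: [0.6283, -0.2538, 0.0567]
orientation: [-180.0, 0.1, -170.3]
force: [1.1, -2.2, -0.7]
opening: 0.0875
gripper_force: 1.2
```

Converted, 0.1 cm is 0.001, 0.05 cm is 0.0005.

Emit:
send_rows --plan '[[[0, 0.0005, 0, 0, 0, 0], [0, 0.001, 0, 0, 0, 0]]]'

```text
clock: 8.4
tool_pos: [0.6282, -0.2528, 0.0567]
orientation: [-180.0, 0.1, -170.3]
force: [0.2, -2.9, -0.9]
opening: 0.0878
gripper_force: 1.2
```

Converted, 0.1 cm is 0.001, 0.05 cm is 0.0005.

Emit:
send_rows --plan '[[[0, 0.0005, 0, 0, 0, 0], [0, 0.001, 0, 0, 0, 0]]]'

```text
clock: 8.57
tool_pos: [0.628, -0.2518, 0.0567]
orientation: [-180.0, 0.1, -170.3]
force: [0.6, -3.7, -1.3]
opening: 0.0875
gripper_force: 1.8
```

Converted, 0.1 cm is 0.001, 0.05 cm is 0.0005.

Emit:
send_rows --plan '[[[0, 0.0005, 0, 0, 0, 0], [0, 0.001, 0, 0, 0, 0]]]'

```text
clock: 8.73
tool_pos: [0.6281, -0.2516, 0.0569]
orientation: [-179.9, 0.1, -170.3]
force: [1.8, -9.0, -1.6]
opening: 0.0877
gripper_force: 4.2
```

Force has risen to 9 N, which fits contact with the stop. I'll back off and check.

Converted, -17 cm is -0.17, -13 cm is -0.13.

Emit:
send_rows --plan '[[[0, -0.005, 0, 0, 0, 0], [0, -0.02, 0, 0, 0, 0], [0, -0.04, -0.01, 0, 0, 0], [0, -0.05, -0.05, 0, 0, 0], [0, -0.05, -0.09, 0, 0, 0], [0, -0.05, -0.13, 0, 0, 0], [0, -0.05, -0.17, 0, 0, 0], [0, -0.05, -0.17, 0, 0, 0]]]'

```text
clock: 9.4
tool_pos: [0.6393, -0.3026, 0.2371]
orientation: [-179.6, 0.8, -170.3]
force: [1.4, -1.2, 2.5]
opening: 0.0876
gripper_force: 0.0
```

```bash
python3 -c "
from jig import *
where()
snap('side','s5');snap('scene','s5b')
a=cv2.imread('pics/s5.png')[105:195,325:445];b=cv2.imread('pics/s5b.png')[250:355,230:370]
cv2.imwrite('pics/s5c.png',np.hstack([cv2.resize(a,(400,300),interpolation=cv2.INTER_CUBIC),cv2.resize(b,(400,300),interpolation=cv2.INTER_CUBIC)]))"
```

```text
t 9.4 jig [   1.4 -202.9  237.1] rpy [-179.57    0.77 -170.29] Fjig [ 1.2 -1.4  2.5] open 0.0876 gf 0.0 j [ -9.5  23.3   3.7   0.2 -69.5 -70.8]
```

View pics/s5c.png

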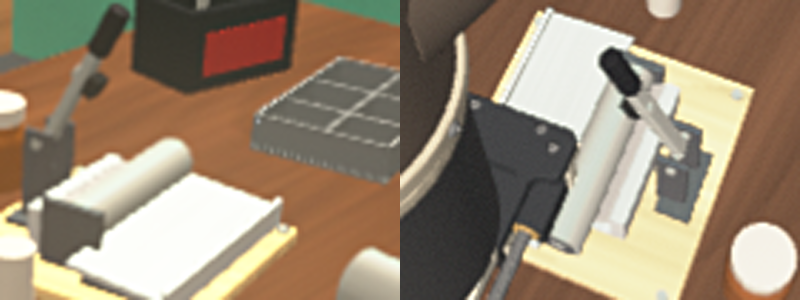

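The roller's end is now against the stop plate (left half), and it lies in the vee. Next is the clamp: closed fingertips on the far upper side of the grip will sweep it down along its arc.

```bash
python3 -c "
from jig import *
go([55,0,240])"
```

```text
t 9.5 jig [  -0.7 -200.8  229.5] rpy [-179.9     0.36 -170.35] Fjig [ 0.1  0.4 -0.9] open 0.0875 gf 0.0 j [ -9.5  23.6   3.2  -0.  -69.3 -70.8]
row [-5.55, 20.09, -1.06, -0.1, 0.36, -0.09] rows>= 6.0
```

Converted, 20.1 cm is 0.201, 20 cm is 0.2, 0.3 degrees is 0.0008.

Emit:
send_rows --plan '[[[-0.04, 0, -0.011, 0, 0.0008, 0], [-0.055, 0.04, -0.011, 0, 0.0008, 0], [-0.055, 0.08, -0.011, 0, 0.0008, 0], [-0.055, 0.12, -0.011, 0, 0.0008, 0], [-0.055, 0.16, -0.011, 0, 0.0008, 0], [-0.055, 0.2, -0.011, 0, 0.0008, 0], [-0.055, 0.201, -0.011, 0, 0.0008, 0], [-0.055, 0.201, -0.011, 0, 0.0008, 0]]]' --fingers 0

```text
clock: 10.17
tool_pos: [0.6558, -0.0905, 0.2366]
orientation: [180.0, -0.3, -170.1]
force: [-0.6, 0.0, -0.2]
opening: 0.0394
gripper_force: 0.0
```

```bash
python3 - <<'E'
from jig import *
go([46,0,212]); go([30,0,203])
print([ (round(th,2),np.round([62-112*np.cos(th)+9*np.sin(th)+9.5,79.5+112*np.sin(th)+9*np.cos(th)+19],1).tolist()) for th in np.arange(1.1,-.01,-.1)])
E
```

```text
t 10.17 jig [ 53.5   3.3 236.6] rpy [ 179.99   -0.31 -170.13] Fjig [-0.6  0.1 -0.2] open 0.0394 gf 0.0 j [  9.   19.8  -1.6  -0.  -68.9 -89.1]
row [0.74, -0.33, 2.46, 0.01, -0.31, 0.13] rows>= 1.0
t 10.17 jig [ 53.5   3.3 236.6] rpy [ 179.99   -0.31 -170.13] Fjig [-0.6  0.1 -0.2] open 0.0394 gf 0.0 j [  9.   19.8  -1.6  -0.  -68.9 -89.1]
row [2.33, -0.33, 3.37, 0.01, -0.31, 0.13] rows>= 1.0
[(np.float64(1.1), [28.7, 202.4]), (np.float64(1.0), [18.6, 197.6]), (np.float64(0.9), [8.9, 191.8]), (np.float64(0.8), [-0.1, 185.1]), (np.float64(0.7), [-8.4, 177.5]), (np.float64(0.6), [-15.9, 169.2]), (np.float64(0.5), [-22.5, 160.1]), (np.float64(0.4), [-28.2, 150.4]), (np.float64(0.3), [-32.8, 140.2]), (np.float64(0.2), [-36.5, 129.6]), (np.float64(0.1), [-39.0, 118.6]), (np.float64(-0.0), [-40.5, 107.5])]
```

Fingers still closing; descend to standoff, then wait.

Converted, 2.5 cm is 0.025, 2.4 cm is 0.024, -0.3 degrees is -0.0008.

Emit:
send_rows --plan '[[[0.002, -0.003, 0, 0, -0.0008, 0], [0.002, -0.003, 0, 0, -0.0008, 0], [0.002, -0.003, 0, 0, -0.0008, 0], [0.004, -0.003, 0.012, 0, -0.0008, 0], [0.007, -0.003, 0.024, 0, -0.0008, 0], [0.007, -0.003, 0.025, 0, -0.0008, 0], [0.007, -0.003, 0.025, 0, -0.0008, 0]]]'

```text
clock: 10.75
tool_pos: [0.6494, -0.0981, 0.2119]
orientation: [-180.0, -0.0, -170.4]
force: [0.4, 0.5, 1.2]
opening: 0.0006
gripper_force: 0.0
```

```bash
python3 - <<'E'
from jig import *
go([28.7,0,202.4])
E
```

```text
t 10.75 jig [ 45.9  -3.  211.9] rpy [-1.7997e+02 -1.0000e-02 -1.7042e+02] Fjig [0.5 0.4 1.2] open 0.0006 gf 0.0 j [  8.4  20.1  -4.5   0.  -65.4 -88.8]
row [1.72, 0.3, 0.95, -0.03, -0.01, -0.16] rows>= 1.0
```

Converted, 3.7 cm is 0.037, 1.2 cm is 0.012, -0.1 degrees is -0.0003.

Emit:
send_rows --plan '[[[0.009, 0.003, 0.005, 0, 0, -0.0003], [0.014, 0.003, 0.008, 0, 0, -0.0003], [0.017, 0.003, 0.0095, 0, 0, -0.0003], [0.022, 0.003, 0.012, 0, 0, -0.0003], [0.027, 0.003, 0.014, 0, 0, -0.0003], [0.032, 0.003, 0.017, 0, 0, -0.0003], [0.037, 0.003, 0.02, 0, 0, -0.0003]]]'

```text
clock: 11.33
tool_pos: [0.613, -0.1003, 0.1929]
orientation: [-179.9, 0.2, -170.2]
force: [3.3, -0.2, 0.2]
opening: 0.0002
gripper_force: 1.3
```

```bash
python3 - <<'E'
from jig import *
go([-15.9,0,169.2])
E
```

```text
t 11.33 jig [  9.7   0.9 192.9] rpy [-1.7995e+02  1.7000e-01 -1.7023e+02] Fjig [ 3.2 -0.8  0.2] open 0.0002 gf 1.3 j [  8.7  17.6 -10.8   0.1 -61.5 -89. ]
row [2.57, -0.09, 2.37, -0.05, 0.17, 0.03] rows>= 1.0
```

Converted, 3.3 cm is 0.033, 3.2 cm is 0.032.

Emit:
send_rows --plan '[[[0.005, 0, 0.004, 0, 0, 0], [0.01, 0, 0.008, 0, 0, 0], [0.014, 0, 0.0115, 0, 0, 0], [0.018, 0, 0.0155, 0, 0, 0], [0.022, 0, 0.0195, 0, 0, 0], [0.0255, 0, 0.024, 0, 0, 0], [0.029, 0, 0.028, 0, 0, 0], [0.032, 0, 0.033, 0, 0, 0]]]'

```text
clock: 12.0
tool_pos: [0.5812, -0.1056, 0.1592]
orientation: [-180.0, 0.1, -170.2]
force: [1.3, 0.4, 2.2]
opening: 0.0005
gripper_force: 1.3
```

```bash
python3 - <<'E'
from jig import *
go([-36.5,0,129.6])
E
```

```text
t 12.0 jig [-22.6   1.1 159.2] rpy [-1.7997e+02  1.1000e-01 -1.7024e+02] Fjig [1.4 0.1 2.2] open 0.0005 gf 1.3 j [  8.7  16.6 -17.    0.  -56.2 -88.9]
row [1.4, -0.11, 2.96, -0.03, 0.11, 0.02] rows>= 1.0
```

Converted, 3.8 cm is 0.038, 1.9 cm is 0.019.

Emit:
send_rows --plan '[[[0.003, -0.001, 0.0045, 0, 0, 0], [0.0055, -0.001, 0.009, 0, 0, 0], [0.008, -0.001, 0.014, 0, 0, 0], [0.01, -0.001, 0.019, 0, 0, 0], [0.012, -0.001, 0.024, 0, 0, 0], [0.014, -0.001, 0.029, 0, 0, 0], [0.015, -0.001, 0.034, 0, 0, 0], [0.016, -0.001, 0.038, 0, 0, 0]]]'

```text
clock: 12.67
tool_pos: [0.5657, -0.1094, 0.1209]
orientation: [-180.0, 0.1, -170.2]
force: [1.2, 1.0, 2.8]
opening: 0.0006
gripper_force: 1.2
```

```bash
python3 - <<'E'
from jig import *
go([-40.5,0,107.5])
snap('side','s6')
cv2.imwrite('pics/s6c.png',cv2.resize(cv2.imread('pics/s6.png')[105:195,325:445],(640,480),interpolation=cv2.INTER_CUBIC))
E
```

```text
t 12.67 jig [-38.5  -0.  120.9] rpy [-1.7996e+02  8.0000e-02 -1.7024e+02] Fjig [1.4 0.8 2.8] open 0.0006 gf 1.2 j [  8.5  17.7 -21.4   0.  -50.9 -88.8]
row [0.2, 0.01, 1.34, -0.04, 0.08, 0.02] rows>= 1.0
```

View pics/s6c.png

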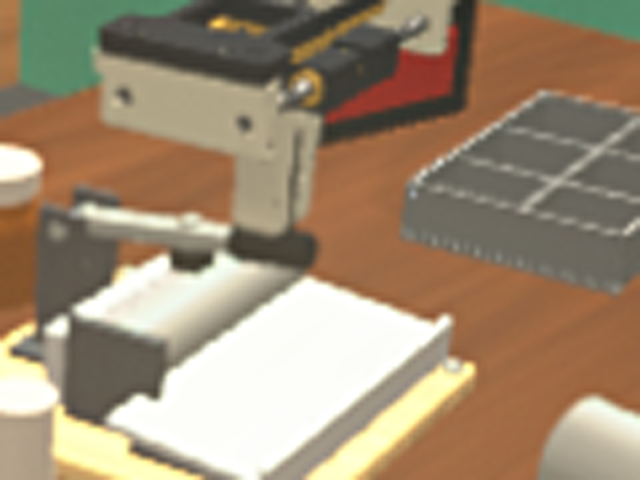

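The fingertips are on the black grip (275,245) and the pad at (190,258) is just above the roller. Now press down slowly.

Converted, 0.9 cm is 0.009, 0.75 cm is 0.0075.

Emit:
send_rows --plan '[[[0.0005, 0, 0.002, 0, 0, 0], [0.0005, 0, 0.004, 0, 0, 0], [0.001, 0, 0.006, 0, 0, 0], [0.001, 0, 0.0075, 0, 0, 0], [0.001, 0, 0.009, 0, 0, 0]]]'

```text
clock: 13.13
tool_pos: [0.5644, -0.1096, 0.1123]
orientation: [-180.0, 0.0, -170.2]
force: [-1.6, 0.1, 2.3]
opening: 0.0004
gripper_force: 1.3
```

Converted, 0.15 cm is 0.0015, 0.08 cm is 0.0008.

Emit:
send_rows --plan '[[[0, 0, 0.0008, 0, 0, 0], [0, 0, 0.0015, 0, 0, 0]]]'

```text
clock: 13.3
tool_pos: [0.5645, -0.1097, 0.1108]
orientation: [-180.0, 0.0, -170.2]
force: [-2.2, -0.7, 3.3]
opening: 0.0004
gripper_force: 1.3
```

Converted, 0.12 cm is 0.0012, 0.06 cm is 0.0006.

Emit:
send_rows --plan '[[[0, 0, 0.0006, 0, 0, 0], [0, 0, 0.0012, 0, 0, 0]]]'

```text
clock: 13.47
tool_pos: [0.5648, -0.1096, 0.1098]
orientation: [-180.0, 0.1, -170.2]
force: [-1.9, -0.2, 2.8]
opening: 0.0003
gripper_force: 1.3
```

Converted, 0.1 cm is 0.001, 0.05 cm is 0.0005.

Emit:
send_rows --plan '[[[0, 0, 0.0005, 0, 0, 0], [0, 0, 0.001, 0, 0, 0]]]'

```text
clock: 13.63
tool_pos: [0.5649, -0.1096, 0.1088]
orientation: [-180.0, 0.1, -170.2]
force: [-2.4, -1.2, 3.3]
opening: 0.0008
gripper_force: 1.3
```

Converted, 0.08 cm is 0.0008, 0.04 cm is 0.0004.

Emit:
send_rows --plan '[[[0, 0, 0.0004, 0, 0, 0], [0, 0, 0.0008, 0, 0, 0]]]'

```text
clock: 13.8
tool_pos: [0.5649, -0.1096, 0.108]
orientation: [-180.0, 0.1, -170.2]
force: [-2.4, -1.0, 2.2]
opening: 0.0002
gripper_force: 1.4
```

Still only hinge friction; continue in small steps.

Emit:
send_rows --plan '[[[0, 0, 0.0004, 0, 0, 0], [0, 0, 0.0008, 0, 0, 0]]]'

```text
clock: 13.97
tool_pos: [0.5649, -0.1096, 0.1073]
orientation: [-180.0, 0.1, -170.2]
force: [-2.6, -0.8, 4.8]
opening: 0.0003
gripper_force: 2.9
```

Converted, 0.06 cm is 0.0006, 0.04 cm is 0.0004.

Emit:
send_rows --plan '[[[0, 0, 0.0004, 0, 0, 0], [0, 0, 0.0006, 0, 0, 0]]]'

```text
clock: 14.13
tool_pos: [0.565, -0.1095, 0.1071]
orientation: [-180.0, 0.1, -170.2]
force: [-4.5, -0.1, 8.6]
opening: 0.0009
gripper_force: 4.4
```

Converted, 0.06 cm is 0.0006, 0.04 cm is 0.0004.

Emit:
send_rows --plan '[[[0, 0, 0.0004, 0, 0, 0], [0, 0, 0.0006, 0, 0, 0]]]'

```text
clock: 14.3
tool_pos: [0.565, -0.1096, 0.107]
orientation: [-179.9, 0.1, -170.2]
force: [-5.5, -0.2, 12.0]
opening: 0.0003
gripper_force: 6.3
```

Converted, 0.02 cm is 0.0002.

Emit:
send_rows --plan '[[[0, 0, 0.0002, 0, 0, 0], [0, 0, 0.0002, 0, 0, 0], [0, 0, 0.0002, 0, 0, 0], [0, 0, 0.0002, 0, 0, 0], [0, 0, 0.0002, 0, 0, 0]]]'

```text
clock: 14.72
tool_pos: [0.565, -0.1096, 0.1069]
orientation: [-179.9, 0.1, -170.2]
force: [-5.8, 0.5, 12.9]
opening: 0.0002
gripper_force: 6.2
```

Converted, -14 cm is -0.14, -13 cm is -0.13.

Emit:
send_rows --plan '[[[0, 0, -0.0015, 0, 0, 0], [0, 0, -0.004, 0, 0, 0], [0, 0, -0.015, 0, 0, 0], [0, 0, -0.04, 0, 0, 0], [0, 0, -0.08, 0, 0, 0], [0.03, 0, -0.11, 0, 0, 0], [0.07, 0, -0.13, 0, 0, 0], [0.11, 0, -0.14, 0, 0, 0]]]'

```text
clock: 15.38
tool_pos: [0.4602, -0.1276, 0.2477]
orientation: [-179.9, 0.3, -170.2]
force: [0.6, -0.6, 0.8]
opening: 0.0007
gripper_force: 0.0
```

```bash
python3 - <<'E'
from jig import *
where()
snap('side','s7');snap('scene','s7b')
a=cv2.imread('pics/s7.png')[105:225,280:440];b=cv2.imread('pics/s7b.png')[220:370,225:385]
cv2.imwrite('pics/s7c.png',np.hstack([cv2.resize(a,(400,300),interpolation=cv2.INTER_CUBIC),cv2.resize(b,(400,375)[:2],interpolation=cv2.INTER_CUBIC)[:300]]))
E
```

```text
t 15.38 jig [-1.455e+02 -2.000e-01  2.477e+02] rpy [-179.91    0.33 -170.19] Fjig [ 0.5 -0.7  0.8] open 0.0007 gf 0.0 j [  8.2   1.3 -23.4   0.1 -65.  -88.5]
```

View pics/s7c.png

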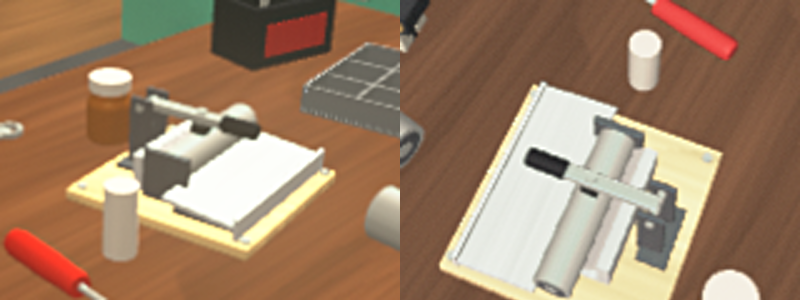

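The clamp is down on the roller, the roller's end is at the stop plate, and the bystanders are undisturbed. I'll let the arm settle, then hand in.

Emit:
send_rows --plan '[[[0, 0, 0, 0, 0, 0], [0, 0, 0, 0, 0, 0], [0, 0, 0, 0, 0, 0]]]'

```text
clock: 15.73
tool_pos: [0.4601, -0.1274, 0.2447]
orientation: [-180.0, 0.1, -170.2]
force: [0.3, 0.3, -0.6]
opening: -0.0
gripper_force: 0.0
```

```bash
python3 -c "
from plant import ctrl
print(ctrl.close_job())"
```

```text
the job is handed in; nothing more can be done
None
```

The job is handed in at 15.7 s: the roller was rolled into the vee and slid until it met the stop (about 9 N), the clamp was pressed onto it at about 13 N and left, the arm is clear and the bystanders look untouched; no verdict was returned.

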